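# Open the child-resistant dishwasher-tablet box

### The job

Open the box of dishwasher tablets: with a fingertip, press its orange spring catch down through the window of the white lid and, keeping it down, push the lid past the catch, on the way the arrows point, until it is all the way open and the catch has sprung back up. Do not pick up, tip or shove the box: it must stay about where it stands, and so must the dishes and other things round it. Finish with the hand clear.

Things in the scene. Friction and masses are not known exactly. Their poses are not given: they have to be found in the camera images.
- tablet_box: Blue plastic box of dishwasher tablets, 200 (x) x 124 (y) x 79 mm high, about 1 kg, loose on rubber feet: a push of over about 7 N can shift it. Origin: centre of its underside. +x is the way the lid slides open (away from the end with the window), z up. Its side walls stand 5 mm above the lid, 57 mm to either side of the middle line, with lips reaching to 50 mm from it. The tablets in it lie at least 10 mm below the lid.
- lid (a joint): Sliding white lid, a 4 mm plate whose top is 74 mm above the worktop: 0 m shut, up to 0.090 m fully open (rigid stop), along the box's +x. It has about 3 mm of play, then is locked by the catch. Slides with about 1 to 2 N and stays where it is left; opening, it runs out over the back end of the box.
- catch (a joint): Orange spring catch: 0 m up (locking), pressed down to 0.011 m (rigid stop). The lid passes over it once it is down 7.5 mm or more. Spring force about 3 N at the start, 7 N fully down. Once the lid is 5 mm open it holds the catch down by itself; when the lid is about 57 mm open the catch is free of it and springs back up.
- catch_top (a point): Centre of the catch's flat top (38 x 38 mm); it moves down with the catch. When up it is 77 mm above the worktop, 3 mm higher than the lid's top, and 58 mm towards -x from the box's middle.
- window (a point): Centre of the square-cut window in the lid, at the lid's top surface; it moves with the lid. The window measures 47 mm along the slide by 50 mm across; with the lid shut it is 56.5 mm towards -x from the box's middle, round the catch. Its far edge (23.5 mm towards +x from here) is what a fingertip in the window pushes against; the lid's front bar behind the near edge is 16 mm wide and is what the catch blocks.
- mug: White mug with green dots, 78 wide, 93 high, handle out to 114 mm, loose; a bystander. Origin at the centre of its underside.
- tumbler: Clear drinking glass, 79 wide, 90 high mm, loose; a bystander. Origin at the centre of its underside.
- pink_cup: Pink silicone cup, upside down, 75 wide, 60 high mm, loose; a bystander. Origin at the centre of its underside.
- fork: Steel fork, 205 x 28 x 16 mm, loose; a bystander. Origin at the centre of its underside.
- fork_2: Second steel fork, farther to the left, 205 x 28 x 16 mm, loose; a bystander. Origin at the centre of its underside.
- tin: Round tin of nuts with a black lid, 120 wide, 132 high mm, loose; a bystander. Origin at the centre of its underside.
Not all that is in view belongs to the job. What is shaped like the tablet_box but yellow is not meant.

How it is judged:
On the way, in this order (a step that is already met when the one before it is completed fails the run):
1. the catch is pressed down while the lid is still shut (value of joint catch above 0.007 m and value of joint lid below 0.005 m), for 0.05 s.
2. with the catch down, the lid slides over it (value of joint catch above 0.006 m and value of joint lid between 0.015 and 0.055 m), for 0.02 s.
At the end, for the whole second after the job is handed in: The lid is open by more than 80 of its 90 mm and at rest, the catch is up again (within 2 mm), the box stands flat on the worktop within 50 mm of where it stood, and every other loose thing is within 25 mm of where it was (value of joint lid above 0.08 m and value of joint catch below 0.002 m and velocity of joint lid below 0.01 m/s and height (world z) of tablet_box below 0.005 m and angle between tablet_box's own z axis and vertical below 0.05 rad and distance of tablet_box from where it was at the start of the episode below 0.05 m and linear speed of tablet_box below 0.01 m/s and distance of each of mug, tumbler, pink_cup, fork, fork_2, tin from where it was at the start of the episode below 0.025 m); the robot touches nothing.
It fails at once if the box is lifted or tipped (height (world z) of tablet_box above 0.012 m or angle between tablet_box's own z axis and vertical above 0.15 rad).
It fails at once if the box is shoved more than 50 mm (distance of tablet_box from where it was at the start of the episode above 0.05 m).
It fails at once if another thing is moved more than 25 mm (distance of any of mug, tumbler, pink_cup, fork, fork_2, tin from where it was at the start of the episode above 0.025 m).
It also fails if it takes over 35 s, if anything falls off the work surface, if the arm or the gripper's body presses on something with over 40 N, if the wrist force passes 120 N, or if a joint passes its speed limit or range.

### The arm

A 7-joint arm with a two-finger parallel gripper is mounted at the origin on the work surface; the furniture and walls round the work are solid. World frame = base frame: x ahead of the robot, y to its left, z up, the work surface at z = 0. Lengths are in m, angles in rad, forces in N, time in s.
With the tool pointing down it reaches from about 0.425 to 0.925 m from the base axis. Payload 6.8 kg.
Tool frame: the origin (TCP) lies midway between the tips of the shut fingers; the grasp point (between the pads) lies 19 mm behind it; z points along the fingers, y is the line along which they close (so a half turn about z gives the same grasp; the last joint's range is limited). The gripper opens to 85 mm and grips with 20 to 120 N. Pads are 22 mm wide; open, the fingers measure 114 mm over their backs; the gripper's body (76 mm by 85 mm) begins 54 mm behind the grasp point. The pads swing forward as they close: fully open they stand 13 mm farther back than shut.
Start: joints at [-1.219, 0.477, 0.022, 1.555, -0.011, 1.109, -0.083], TCP at [0.3, 0.605, 0.231] pointing down, gripper open.
Joint ranges: [-2.96, 2.96], [-0.34, 2.1], [-1.41, 1.46], [0.24, 2.44], [-1.37, 4.51], [0.17, 1.92], [-2.96, 2.96]. Speed limits (rad/s): [2.39, 2.39, 3.14, 3.14, 3.14, 3.14, 3.14].

### API

Orientations are given as a rotation vector (axis times angle).
In Python, from bench import r gives the robot as it stands.
- The arm moves only by the tool servo_tool, never from a script. Its arguments are lists of equal length, an entry for each row: "turn": the turn, a rotation vector about the world's x, y, z in units of 5 degrees (1.0 is 5 degrees), a list of three; "slide": the shift along the world's x, y, z in units of 30 mm (1.0 is 30 mm), a list of three; "hand": the opening, from 0 (shut) to 1 (fully open). In form: {"turn": [[rx, ry, rz], ...], "slide": [[dx, dy, dz], ...], "hand": [hand, ...]}. A call has 1 to 8 rows; each row is the pose to reach, as a shift and turn from the pose commanded when the call began; what a row does not reach only later rows make up. A row lasts 1/8 s, in which the tool goes at most 62.5 mm and 10.7 degrees, less where a joint would pass 70% of its speed; a pose out of reach is approached as far as the arm can. A call with a gripper value outside its range is refused whole. The fingers move at their own pace and stop on an object; "squeeze" is the grip in N (left out, the last holds). Time passes only in rows, so rows that repeat a pose let the fingers close. It gives the time, the measured TCP pose, the force, the opening and the grip force at its end, in the units of the state.
- r.get_obs(): the state, without advancing time (a new reading comes with each control period).
- r.grab_frame(name): name is "scene" or "top"; returns (picture, depth): 420x560x3 uint8, red, green, blue; 420x560 float32, m along the optical axis (not along the pixel's ray), 0 where there is no reading.
- r.get_calibration(name): a dict with "fovy" (degrees; the focal length in pixels is half the picture's height over the tangent of half this angle, whatever the lens; pixels are square), "cx", "cy" (the principal point, pixels), "k1" (the pictures are not rectified: a ray, as slopes to the right and down, at radius r is drawn at 1 + k1 r^2 times it, then the intrinsics apply), "R" (3x3) and "t" (3): a world point X has camera coordinates R X + t. Camera axes: x right, y down, z forward; pixel columns grow to the right and rows downward; lengths in m; the calibration is good to about 2 mm. A picture is of the moment at which its call begins. get_calibration takes no time and is no camera call.
- r.hand_in(): hands the job in; it is judged then, once.
The state is a dict: "clock": time; "joints": joint angles; "qvel": joint speeds; "tau": joint torques, N m; "tcp_pos": TCP position; "orientation": TCP orientation; "contact_force": force on the tool from outside, world axes, zero at the start; "moment": the same for the moment, N m; "grip_width": finger opening in m; "gripper_force": force on a finger pad.
Only numpy, scipy, OpenCV 4.12 (cv2) and the standard library are available. Lean on these libraries where they do the work, as an engineer would, in place of code of your own. Each camera call takes 0.05 s, during which the arm holds its last target. There are 200 camera calls.

## Working session

There is one attempt and no reset: what is moved stays moved. The work goes in short steps, Python scripts to look and compute and a tool call to move; the robot and the scene stay as the last step left them, time stands still between calls to the robot, and variables do not carry over. Pictures are saved under pics/ and viewed, at most 10 in all, crops included, and the job is handed in when it is done.

Besides the shell and the picture viewer there is one more tool, called after "Request:" by a JSON object that holds its "name" and its "arguments". servo_tool: Moves the arm, as the interface text tells. Its arguments: {"type":"object","properties":{"turn":{"type":"array"},"slide":{"type":"array"},"hand":{"type":"array"},"squeeze":{"type":"number"}},"required":["turn","slide","hand"]}

```bash
mkdir -p pics
cat > h.py <<'E'
import numpy as np, cv2
from bench import r
def K(n):
    c=r.get_calibration(n); f=210/np.tan(np.radians(c["fovy"])/2); return c,f
def cloud(n,d):
    c,f=K(n); v,u=np.mgrid[0:420,0:560]
    xd=(u-c["cx"])/f; yd=(v-c["cy"])/f; x,y=xd.copy(),yd.copy()
    for _ in range(20):
        s=1+c["k1"]*(x*x+y*y); x,y=xd/s,yd/s
    P=np.stack([x*d,y*d,d],-1)
    return (P-np.array(c["t"]))@np.array(c["R"])
E
python3 - <<'E'
from h import *
for n in ("scene","top"):
    p,d=r.grab_frame(n); cv2.imwrite(f"pics/{n}0.png",p[...,::-1]); np.save(f"{n}0.npy",d)
o=r.get_obs(); print(o)
E
```

```text
{'clock': 0.1, 'joints': array([-1.2190911 ,  0.47772435,  0.02234075,  1.55635724, -0.01151907,
        1.10930701, -0.08307521]), 'qvel': array([ 4.26995752e-04, -1.15638999e-03, -4.46741498e-04, -2.00707049e-03,
       -1.94035538e-05,  9.70955986e-04, -9.12972305e-05]), 'tau': array([ 3.90648987e-03, -5.97764575e+01,  1.61339577e+00, -2.81959909e+01,
        1.28051321e-02,  4.95504064e-03,  7.02249565e-06]), 'tcp_pos': array([0.29931154, 0.60440685, 0.2304163 ]), 'orientation': array([-7.15792913e-01, -3.05867447e+00,  2.58324752e-03]), 'contact_force': array([-0.83312173, -0.41769824, -0.82213433]), 'moment': array([ 0.00389131, -0.02792625, -0.01724637]), 'gripper_force': 0.0, 'grip_width': 0.08553916367781801}
```

View pics/top0.png

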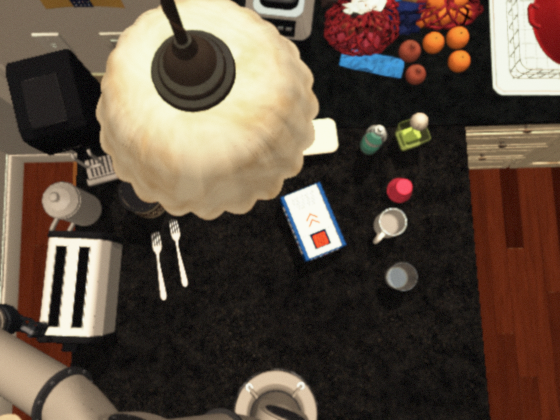

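View pics/scene0.png

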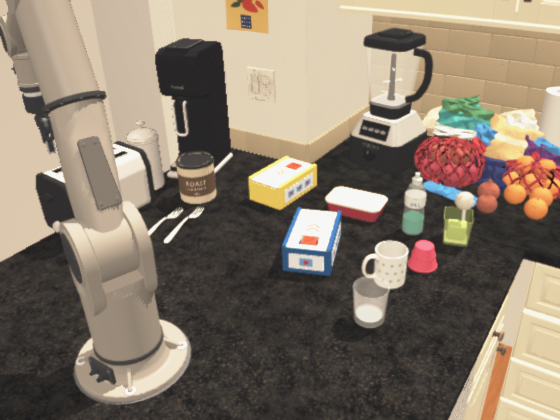

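The top view shows the blue box at about (313,221), its orange catch at (320,239) and the arrows pointing up the picture. The mug (390,223) and tumbler (401,277) are to its right, with a lamp hanging to the upper left. The scene view agrees: blue box at (313,240), catch at (310,240).

Run:
```python
from h import *
for n,(x0,x1,y0,y1) in (("top",(275,355,170,270)),("scene",(270,355,195,285))):
    p=cv2.imread(f"pics/{n}0.png").astype(int); d=np.load(f"{n}0.npy"); P=cloud(n,d)
    m=np.zeros(d.shape,bool); m[y0:y1,x0:x1]=1
    b,g,rr=p[...,0],p[...,1],p[...,2]
    o=m&(rr>150)&(g<110)&(b<90)&(P[...,2]>.05)
    pts=P[o]; print(n,"catch",o.sum(),np.median(pts,0),pts.mean(0),pts.min(0),pts.max(0))
    t=m&(P[...,2]>.066)&(P[...,2]<.09)
    pts=P[t]; rect=cv2.minAreaRect(pts[:,:2].astype(np.float32)); print("top",t.sum(),np.median(pts[:,2]),rect); print(cv2.boxPoints(rect))
d=np.load("top0.npy");P=cloud("top",d)
for u,v in ((390,223),(401,277),(400,190),(200,180),(210,210),(300,140),(190,65)): print(u,v,P[v,u])
L=P[(P[...,2]>.25)&(d>0)]; 
L=P[0:220,90:325].reshape(-1,3); L=L[L[:,2]>.3]; print("lamp",L.min(0),L.max(0))
```

```text
top catch 168 [ 0.48865642 -0.14002269  0.07583796] [ 0.48675505 -0.13887378  0.0930839 ] [ 0.3574952  -0.16534904  0.05272628] [ 0.50891927 -0.00358835  1.56649593]
top 2794 0.07423541504550217 ((0.5417478084564209, -0.12068367004394531), (0.19917601346969604, 0.12543326616287231), 20.443599700927734)
[[ 0.4265262  -0.09670177]
 [ 0.47033823 -0.2142348 ]
 [ 0.6569694  -0.14466557]
 [ 0.6131574  -0.02713254]]
scene catch 6 [ 0.49355145 -0.15464139  0.07359853] [ 0.49044686 -0.15273576  0.07312647] [ 0.47697229 -0.16338525  0.06804944] [ 0.50190902 -0.14013566  0.07610693]
top 1973 0.07299269333127092 ((0.4793785512447357, -0.16599363088607788), (0.3664505183696747, 0.16202566027641296), 32.96562194824219)
[[ 0.2815711  -0.19772351]
 [ 0.36973503 -0.33366257]
 [ 0.677186   -0.13426375]
 [ 0.58902204  0.00167531]]
390 223 [ 0.53800433 -0.35954894  0.00580981]
401 277 [ 0.37555835 -0.37869732  0.0213368 ]
400 190 [ 0.62902895 -0.38288004  0.05719712]
200 180 [0.46886716 0.06981379 1.03686872]
210 210 [0.44638086 0.06711222 0.97565267]
300 140 [ 0.52393155 -0.03838733  0.98402087]
190 65 [0.55906554 0.06708634 1.11519581]
lamp [ 0.3574952  -0.06295305  0.30001447] [1.00539924 0.44758522 1.56649593]
```

Request:
{"name": "servo_tool", "arguments": {"turn": [[0,0,-1.67],[0,0,-3.33],[0,0,-5],[0,0,-6.67],[0,0,-8.33],[0,0,-10],[0,0,-11.67],[0,0,-13.33]], "slide": [[0.4,-1.55,0],[0.8,-3.1,0],[1.2,-4.65,0],[1.6,-6.2,0],[2.0,-7.75,0],[2.4,-9.3,0],[2.8,-10.85,0],[3.25,-12.4,0]], "hand": [0,0,0,0,0,0,0,0], "squeeze": 20}}

```text
clock: 1.1
tcp_pos: [0.397, 0.2312, 0.2311]
orientation: [-2.284, -2.157, 0.0]
contact_force: [-0.5, -0.4, 0.0]
grip_width: -0.0001
gripper_force: 0.0
```

Request:
{"name": "servo_tool", "arguments": {"turn": [[0,0,-1.67],[0,0,-3.33],[0,0,-5],[0,0,-6.67],[0,0,-8.33],[0,0,-10],[0,0,-11.67],[0,0,-13.33]], "slide": [[0.4,-1.55,0],[0.8,-3.1,0],[1.2,-4.65,0],[1.6,-6.2,0],[2.0,-7.75,0],[2.4,-9.3,0],[2.8,-10.85,0],[3.25,-12.4,0]], "hand": [0,0,0,0,0,0,0,0]}}

```text
clock: 2.1
tcp_pos: [0.4946, -0.1404, 0.2312]
orientation: [-3.093, -0.548, -0.0]
contact_force: [0.9, -0.2, -0.7]
grip_width: -0.0
gripper_force: 0.0
```

Request:
{"name": "servo_tool", "arguments": {"turn": [[0,0,0],[0,0,0],[0,0,0],[0,0,0]], "slide": [[0,0,-1],[0,0,-2],[0,0,-3.3],[0,0,-3.3]], "hand": [0,0,0,0]}}

```text
clock: 2.6
tcp_pos: [0.4922, -0.1386, 0.1302]
orientation: [-3.091, -0.555, 0.009]
contact_force: [-0.3, -0.6, 0.4]
grip_width: -0.0003
gripper_force: 0.0
```

Run:
```python
from h import *
ims=[]
for n,(x,y) in (("top",(313,225)),("scene",(312,230))):
    p,d=r.grab_frame(n); c=p[y-50:y+50,x-50:x+50,::-1]
    ims.append(cv2.resize(c,(400,400),interpolation=cv2.INTER_CUBIC))
cv2.imwrite("pics/a1.png",np.hstack(ims)); o=r.get_obs(); print(o["tcp_pos"],o["orientation"],o["joints"])
```

```text
[ 0.49469959 -0.1394116   0.13297143] [ 3.09198617e+00  5.54370210e-01 -2.30077112e-04] [-0.39820586  0.4076688   0.69106509  2.06362643 -0.3630513   0.79040841
 -0.70356176]
```

View pics/a1.png

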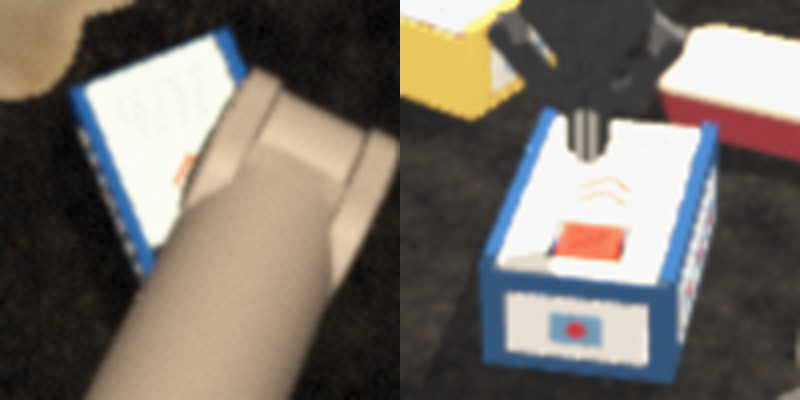

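The left view shows the arm over the catch end. In the right view the shut fingers hang above the lid; the catch is visible at about (590,242) in the crop.

Request:
{"name": "servo_tool", "arguments": {"turn": [[0,0,0],[0,0,0],[0,0,0],[0,0,0],[0,0,0],[0,0,0]], "slide": [[0,0,-0.6],[0,0,-1.2],[0,0,-1.6],[0,0,-1.8],[0,0,-1.93],[0,0,-1.93]], "hand": [0,0,0,0,0,0]}}

```text
clock: 3.45
tcp_pos: [0.4942, -0.1391, 0.0744]
orientation: [-3.092, -0.555, 0.001]
contact_force: [-2.9, 0.5, 3.8]
grip_width: 0.0
gripper_force: 1.7
```

Run:
```python
from h import *
p,d=r.grab_frame("scene"); x,y=312,235
cv2.imwrite("pics/a2.png",cv2.resize(p[y-40:y+40,x-50:x+50,::-1],(600,480),interpolation=cv2.INTER_CUBIC))
P=cloud("scene",d); m=(p[...,0]>170)&(p[...,1]<130)&(p[...,2]<110); m[:195]=0;m[285:]=0;m[:,:270]=0;m[:,355:]=0
m&=P[...,2]>.06; print(m.sum(),P[m].mean(0),P[m].min(0),P[m].max(0))
o=r.get_obs(); print(o["tcp_pos"],o["contact_force"])
```

```text
78 [ 0.48478531 -0.14731828  0.07394086] [ 0.4693595  -0.16906988  0.06469156] [ 0.50764054 -0.12560955  0.11262212]
[ 0.49426435 -0.13915232  0.07458819] [-2.40053083  0.48578518  4.26443267]
```

View pics/a2.png

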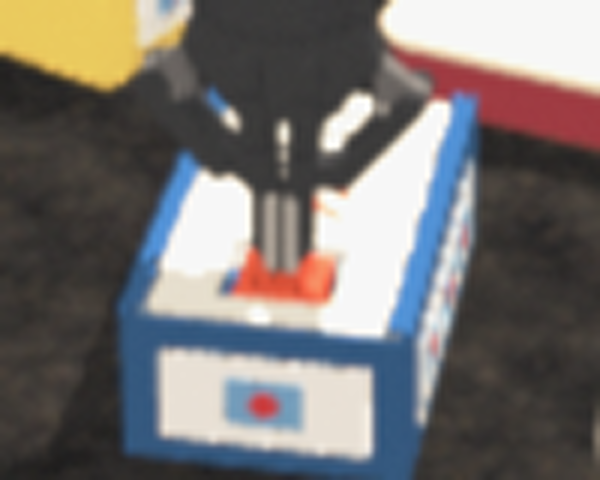

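The tip stands on the catch at about (285,265), just left of its middle. I back off 3 mm and press down.

Request:
{"name": "servo_tool", "arguments": {"turn": [[0,0,0],[0,0,0],[0,0,0],[0,0,0],[0,0,0]], "slide": [[-0.09,-0.035,0],[-0.09,-0.035,-0.1],[-0.09,-0.035,-0.2],[-0.09,-0.035,-0.26],[-0.09,-0.035,-0.26]], "hand": [0,0,0,0,0]}}

```text
clock: 4.12
tcp_pos: [0.4931, -0.1402, 0.0669]
orientation: [3.091, 0.555, 0.003]
contact_force: [3.6, 1.8, 6.2]
grip_width: 0.0001
gripper_force: 3.0
```

Request:
{"name": "servo_tool", "arguments": {"turn": [[0,0,0],[0,0,0],[0,0,0],[0,0,0],[0,0,0],[0,0,0],[0,0,0],[0,0,0]], "slide": [[0.09,0.035,0],[0.19,0.07,0],[0.28,0.105,0],[0.37,0.14,0],[0.47,0.175,0],[0.56,0.21,0],[0.66,0.245,0],[0.75,0.28,0]], "hand": [0,0,0,0,0,0,0,0]}}

```text
clock: 5.12
tcp_pos: [0.5119, -0.1328, 0.066]
orientation: [-3.092, -0.553, 0.006]
contact_force: [-4.8, -1.1, 7.2]
grip_width: -0.0
gripper_force: 3.5
```

Run:
```python
from h import *
p,d=r.grab_frame("scene"); x,y=312,235
cv2.imwrite("pics/a3.png",cv2.resize(p[y-40:y+40,x-50:x+50,::-1],(600,480),interpolation=cv2.INTER_CUBIC))
o=r.get_obs(); print(o["tcp_pos"],o["contact_force"])
```

```text
[ 0.51345927 -0.13234122  0.06626505] [0.58485419 0.90603734 5.33924388]
```

View pics/a3.png

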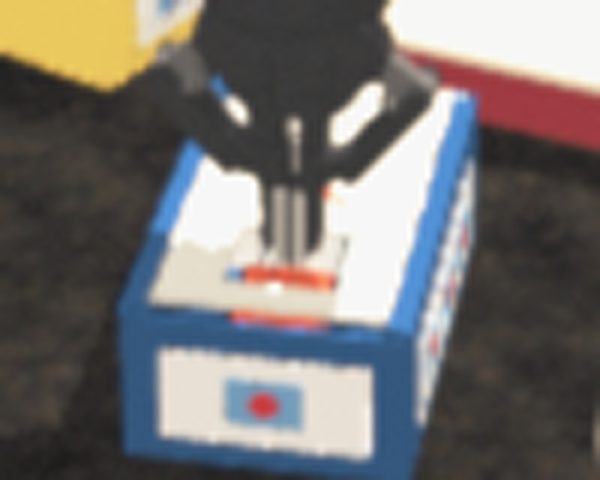

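The lid's front bar now lies over the catch at about (280,295), so the catch is held down, and the box edges have not moved. I keep pushing.

Request:
{"name": "servo_tool", "arguments": {"turn": [[0,0,0],[0,0,0],[0,0,0],[0,0,0],[0,0,0],[0,0,0],[0,0,0],[0,0,0]], "slide": [[0.1,0.04,0.08],[0.3,0.11,0.08],[0.52,0.19,0.08],[0.74,0.27,0.08],[0.96,0.355,0.08],[1.18,0.44,0.08],[1.4,0.52,0.08],[1.62,0.605,0.08]], "hand": [0,0,0,0,0,0,0,0]}}

```text
clock: 6.18
tcp_pos: [0.5647, -0.1131, 0.0695]
orientation: [3.092, 0.556, 0.003]
contact_force: [-0.5, -0.4, 0.1]
grip_width: 0.0002
gripper_force: 0.5
```

Run:
```python
from h import *
p,d=r.grab_frame("scene"); x,y=312,225
cv2.imwrite("pics/a4.png",cv2.resize(p[y-50:y+50,x-60:x+60,::-1],(600,500),interpolation=cv2.INTER_CUBIC))
o=r.get_obs(); print(o["tcp_pos"],o["contact_force"])
```

```text
[ 0.56559104 -0.11264973  0.06954693] [ 0.02558325 -0.08491095 -0.2681941 ]
```

View pics/a4.png

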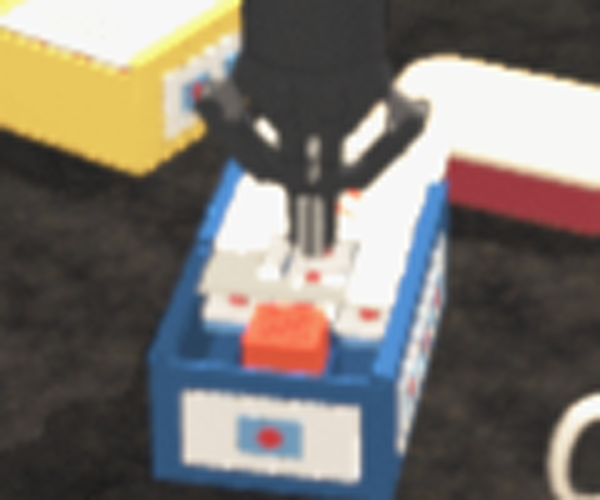

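The catch has sprung up, showing orange at about (287,335), and the lid is roughly 69 mm open. I creep the rest.

Request:
{"name": "servo_tool", "arguments": {"turn": [[0,0,0],[0,0,0],[0,0,0],[0,0,0],[0,0,0],[0,0,0]], "slide": [[0.14,0.05,0],[0.28,0.105,0],[0.38,0.14,0],[0.48,0.18,0],[0.58,0.215,0],[0.58,0.215,0]], "hand": [0,0,0,0,0,0]}}

```text
clock: 6.98
tcp_pos: [0.5807, -0.1069, 0.069]
orientation: [3.092, 0.556, 0.001]
contact_force: [-0.9, -1.5, 0.9]
grip_width: -0.0002
gripper_force: 0.0
```

Request:
{"name": "servo_tool", "arguments": {"turn": [[0,0,0],[0,0,0]], "slide": [[0.05,0.02,0],[0.05,0.02,0]], "hand": [0,0]}}

```text
clock: 7.22
tcp_pos: [0.5819, -0.1065, 0.069]
orientation: [3.092, 0.555, 0.0]
contact_force: [-0.2, -0.4, 0.3]
grip_width: -0.0
gripper_force: 0.1
```

Run:
```python
from h import *
p,d=r.grab_frame("scene"); x,y=312,225
cv2.imwrite("pics/a5.png",cv2.resize(p[y-50:y+50,x-60:x+60,::-1],(600,500),interpolation=cv2.INTER_CUBIC))
o=r.get_obs(); print(o["tcp_pos"],o["contact_force"])
```

```text
[ 0.5819031  -0.10644341  0.06898311] [-0.52366367 -0.02751954  0.45128653]
```

View pics/a5.png

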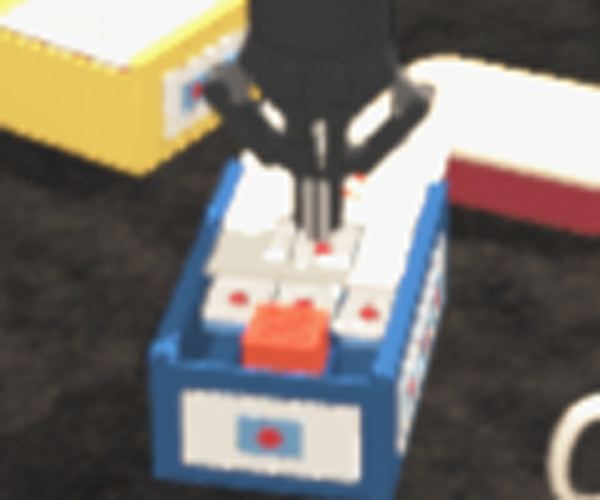

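The bar has moved on, to about (290,250). No stop has been felt yet, so I creep farther.

Request:
{"name": "servo_tool", "arguments": {"turn": [[0,0,0],[0,0,0],[0,0,0]], "slide": [[0.05,0.02,0],[0.1,0.035,0],[0.1,0.035,0]], "hand": [0,0,0]}}

```text
clock: 7.65
tcp_pos: [0.5845, -0.1055, 0.0689]
orientation: [-3.092, -0.555, 0.001]
contact_force: [-1.8, -0.4, 1.1]
grip_width: -0.0001
gripper_force: 1.1
```

Request:
{"name": "servo_tool", "arguments": {"turn": [[0,0,0],[0,0,0]], "slide": [[0.07,0.025,0],[0.07,0.025,0]], "hand": [0,0]}}

```text
clock: 7.9
tcp_pos: [0.5846, -0.1055, 0.0687]
orientation: [-3.092, -0.553, 0.007]
contact_force: [-7.4, -1.5, 5.7]
grip_width: -0.0
gripper_force: 3.9
```

The tip is stopped at 7 N, so the lid is at its end stop. I back off and lift.

Request:
{"name": "servo_tool", "arguments": {"turn": [[0,0,0],[0,0,0],[0,0,0],[0,0,0],[0,0,0],[0,0,0],[0,0,0]], "slide": [[-0.2,-0.07,0],[-0.3,-0.11,0],[-0.3,-0.11,0.5],[-0.3,-0.11,1.5],[-0.3,-0.11,3],[-0.3,-0.11,4.5],[-0.3,-0.11,4.5]], "hand": [0,0,0,0,0,0,0]}}

```text
clock: 8.78
tcp_pos: [0.5808, -0.1088, 0.2087]
orientation: [3.091, 0.555, 0.013]
contact_force: [-0.2, 0.1, -0.6]
grip_width: -0.0002
gripper_force: 0.0
```

Run:
```python
from h import *
p,d=r.grab_frame("scene"); cv2.imwrite("pics/a6.png",p[120:370,200:500,::-1].repeat(2,0).repeat(2,1))
o=r.get_obs(); print(o["tcp_pos"],o["contact_force"])
```

```text
[ 0.57937224 -0.10809635  0.20640815] [-0.01907707 -0.36210802 -0.54676143]
```

View pics/a6.png

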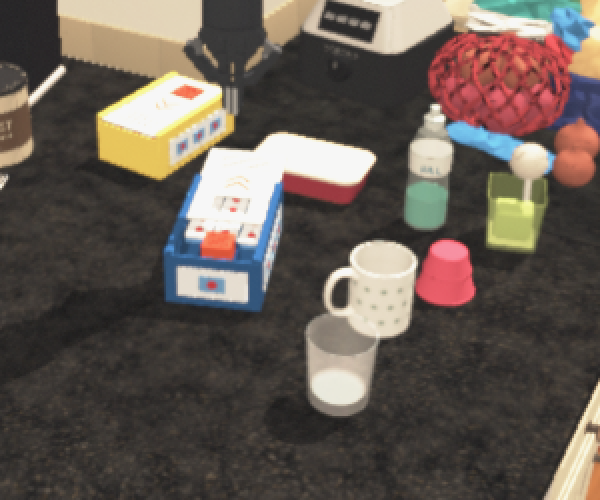

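The lid is fully open, running out past the box's back end at about (235,165). The catch is up at (218,245), the box and dishes stand where they were, and the hand is clear.

```bash
python3 -c "
from bench import r
print(r.hand_in())"
```

```text
the job is handed in; nothing more can be done
None
```

The box is open and the job handed in: the lid is at its end stop, the catch has sprung back up, the box and dishes look unmoved in the last picture, and the hand is clear; no verdict was returned.

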